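# Load the sample can into the bench tester and shut its drawer

### The job

Pick out the small sample can (both short and narrow, unlike the tall one and the wide one), and stand it upright inside the raised ring in the tester's open drawer. Then push the drawer fully shut, leaving the can standing in the ring.

Things in the scene. Friction and masses are not known exactly. Their poses are not given: they have to be found in the camera images.
- can_mid (a point): Centre (half-way up) of the small sample can: upright closed cylinder, 46 mm across, 60 mm tall, 0.15 to 0.31 kg, dark blue with a plain steel cap, standing on the table. z points up its axis. Two bystander cans look alike: one as narrow but 90 mm tall, one as short but 72 mm across; which of the three stands where changes.
- drawer_ring (a point): Centre of the raised black ring (72 mm inside, 82 outside, 6 high), at the level of the drawer floor, 30 mm above the table, on which the can is to stand. Moves with the drawer. x points level into the tester, the way the drawer shuts; z up. The drawer front, its top 75 mm above the floor, is 63 mm away at -x; side walls, 20 mm high, are at y = -100 and +100 mm.
- drawer_handle (a point): Middle of the drawer's steel bar handle: level, 120 mm long along y, about 10 mm thick, 35 mm off the drawer front, 85 mm above the table. Moves with the drawer; x as for the ring. With the drawer shut it is 48 mm in front of the tester's face. The tester is a fixed, aluminium-edged black box with a grey top, 340 mm wide, 260 deep, 125 tall.
- drawer (a joint): How far the drawer is pulled out of the tester, in m: 0 is fully shut, larger is farther open (at most 0.165). It starts 0.13 to 0.16 open. It slides with about 2.5 N of friction, stays where it is left and has no latch.
Mind the look-alikes: they are no part of the job. Leave any yellow look-alike of the part that bears can_mid alone.

How it is judged (in metres and radians):
On the way:
1. the small can stands upright in the ring while the drawer is still open (horizontal distance between can_mid and drawer_ring below 0.016 m and z of can_mid in the frame of drawer_ring below 0.035 m and angle between can_mid's own z axis and vertical below 0.17 rad and value of joint drawer above 0.05 m), for 0.2 s.
At the end, for the whole second after the job is handed in: The drawer is shut to within 12 mm, and the small can stands upright (within 10 degrees) on the drawer floor inside the ring, its axis within 16 mm of the ring's centre (value of joint drawer below 0.012 m and horizontal distance between can_mid and drawer_ring below 0.016 m and z of can_mid in the frame of drawer_ring between 0.025 and 0.035 m and angle between can_mid's own z axis and vertical below 0.17 rad); the robot touches nothing.
It also fails if it takes over 51 s, if anything falls off the work surface, if the arm or the gripper's body presses on something with over 40 N, if the wrist force passes 120 N, or if a joint passes its speed limit or range.

### The arm

A 6-joint arm with a two-finger parallel gripper is mounted at the origin on the work surface. World frame = base frame: x ahead of the robot, y to its left, z up, the work surface at z = 0. Lengths are in mm, angles in rad, forces in N, time in s.
With the tool pointing down it reaches from about 425 to 950 mm from the base axis. Payload 14.7 kg.
Tool frame: the origin (TCP) lies midway between the tips of the shut fingers; the grasp point (between the pads) lies 19 mm behind it (manip.grasp_offset is the distance from the TCP to the grasp point, in mm); z points along the fingers, x is the direction in which the jaws open and shut, and the axes are right-handed (so a half turn about z gives the same grasp; the last joint's range is limited). The gripper opens to 85 mm and grips with 20 to 120 N. Pads are 22 mm wide; open, the fingers measure 114 mm over their backs; the gripper's body (76 mm by 85 mm) begins 54 mm behind the grasp point. The pads swing forward as they close: fully open they stand 13 mm farther back than shut.
Start: joints at [1.283, 0.48, 1.596, -0, 1.065, -0.047], TCP at [154.987, 631.246, 231.297] pointing down, gripper open.
Joint ranges: [-2.75, 2.75], [-0.82, 2.05], [0.23, 2.67], [-1.56, 4.7], [0.09, 2.69], [-2.92, 2.92]. Speed limits (rad/s): [1.89, 1.89, 2.39, 3.01, 3.01, 3.01].

### API

Orientations are given as a unit quaternion [w, x, y, z].
In Python, from bench import monitor, cams, ticket, manip gives the robot as it stands. The module is installed in compiled form; this text tells all that it offers.
- The arm moves only by the tool arm_command, never from a script. Its argument "rows" is a list of rows, each a list of 5 numbers: the shift along the tool's x, y, z in m, then the turn about the tool's z in degrees, then the opening, from -1 (shut) to 1 (fully open), so that 0 is half open. In form: [[dx, dy, dz, roll, claw], ...]. A call has 1 to 10 rows; each row is the pose to reach, as a shift and turn from the pose measured when the call began, along the tool's axes at that moment; what a row does not reach only later rows make up. A row lasts 1/8 s, in which the tool goes at most 62.5 mm and 10.7 degrees, less where a joint would pass 70% of its speed; a pose out of reach is approached as far as the arm can. A call with a gripper value outside its range is refused whole. The fingers move at their own pace and stop on an object; "newtons" is the grip in N (left out, the last holds). Time passes only in rows, so rows that repeat a pose let the fingers close. It gives the time, the measured TCP pose, the force and the opening at its end, in the units of the state.
- monitor.get_state(): the state, without advancing time (a new reading comes with each control period).
- cams.get_image(name): name is "scene" or "top" or "wrist"; returns the picture (384x512x3 uint8, blue, green, red); there is no depth.
- cams.camera_params(name): a dict with "mtx" (3x3 intrinsics, pixels), "D" ([k1, k2, p1, p2, k3] as OpenCV has them; the pictures are not rectified), "R" (3x3) and "t" (3): a world point X has camera coordinates R X + t; the wrist camera has in their place "hand_eye" (4x4, takes a point from camera to tool coordinates, whose origin is the TCP and whose axes are the tool frame's). Camera axes: x right, y down, z forward; pixel columns grow to the right and rows downward; lengths in mm; the calibration is good to about 2 mm. A picture is of the moment at which its call begins: read the wrist's pose just before it. camera_params takes no time and is no camera call.
- ticket.finish_job(): hands the job in, once; it reports no verdict.
The state is a dict: "clock": time; "joints": joint angles; "joint_velocities": joint speeds; "tau": joint torques, N m; "position": TCP position; "tool_rot": TCP orientation; "force": force on the tool from outside, world axes, zero at the start; "moment": the same for the moment, N m; "width": finger opening in mm.
Only numpy, scipy, OpenCV 4.12 (cv2) and the standard library are available. Lean on these libraries where they do the work, as an engineer would, in place of code of your own. Each camera call takes 0.05 s, during which the arm holds its last target.

## Working session

There is one attempt and no reset: what is moved stays moved. The work goes in short steps, Python scripts to look and compute and a tool call to move; the robot and the scene stay as the last step left them, time stands still between calls to the robot, and variables do not carry over. Pictures are saved under pics/ and viewed, and the job is handed in when it is done.

Besides the shell and the picture viewer there is one more tool, called after "Emit:" in YAML: its name, and indented under it one key for each argument. arm_command: Moves the arm, as the interface text tells. Its arguments: {"type":"object","properties":{"rows":{"type":"array"},"newtons":{"type":"number"}},"required":["rows"]}

```bash
mkdir -p pics
cat > h.py <<'E'
import numpy as np, cv2
from bench import monitor, cams, ticket, manip
def grab(n,f):
    im=cams.get_image(n); cv2.imwrite('pics/'+f,im); return im
def R_of(q):
    from scipy.spatial.transform import Rotation as Ro
    return Ro.from_quat([q[1],q[2],q[3],q[0]]).as_matrix()
def ray(p,uv,pose=None):
    n=cv2.undistortPoints(np.array([[uv]],float),np.array(p['mtx'],float),np.array(p['D'],float))[0,0]
    d=np.array([n[0],n[1],1.])
    if 'R' in p:
        R=np.array(p['R']);t=np.array(p['t']).ravel(); return -R.T@t, R.T@d
    H=np.array(p['hand_eye']);Rw=R_of(pose['tool_rot']);P=np.array(pose['position'])
    return Rw@H[:3,3]+P, Rw@H[:3,:3]@d
def onz(p,uv,z,pose=None):
    o,d=ray(p,uv,pose); return o+d*(z-o[2])/d[2]
E
python3 - <<'E'
from h import *
s=monitor.get_state();print(s)
for n in('scene','top','wrist'):
    grab(n,n+'0.png');p=cams.camera_params(n);print(n,{k:np.round(v,4).tolist() for k,v in p.items() if not isinstance(v,str)})
print(manip.grasp_offset)
E
```

```text
{'clock': 0.0, 'joints': array([ 1.28340235e+00,  4.80847619e-01,  1.59687748e+00, -2.69441819e-05,
        1.06510788e+00, -4.66155050e-02]), 'joint_velocities': array([ 0.00166077,  0.00017069,  0.00087568, -0.00059159, -0.00049347,
       -0.00134269]), 'tau': array([-3.20810948e-03, -9.50671005e+01, -4.30166638e+01, -2.01797716e-04,
        1.25884730e-02, -1.63828878e-05]), 'position': array([154.87668075, 630.84573201, 230.66080936]), 'tool_rot': array([ 3.69126525e-04,  7.86907094e-01,  6.17071180e-01, -4.98487207e-04]), 'force': array([-0.271548  , -0.15222489, -0.2979584 ]), 'moment': array([-0.01330213,  0.01049003,  0.04583412]), 'width': 85.15854112866012}
scene {'mtx': [[385.0113, 0.0, 257.3829], [0.0, 385.0113, 195.6109], [0.0, 0.0, 1.0]], 'D': [-0.0895, 0.0, 0.0, 0.0, 0.0], 'R': [[-0.321, 0.9471, -0.0004], [0.549, 0.1857, -0.8149], [-0.7717, -0.2618, -0.5796]], 't': [206.0425, -261.6397, 1423.2808]}
top {'mtx': [[472.5498, 0.0, 257.3096], [0.0, 472.5498, 196.6794], [0.0, 0.0, 1.0]], 'D': [-0.0064, 0.0, 0.0, 0.0, 0.0], 'R': [[0.0096, -0.9999, 0.0031], [-0.9985, -0.0097, -0.0531], [0.0532, -0.0026, -0.9986]], 't': [-25.8738, 568.9016, 1460.8175]}
wrist {'mtx': [[299.2484, 0.0, 256.822], [0.0, 299.2484, 189.8626], [0.0, 0.0, 1.0]], 'D': [-0.0221, 0.0, 0.0, 0.0, 0.0], 'hand_eye': [[1.0, 0.0001, -0.0002, -0.6659], [-0.0001, 0.9552, 0.2959, -75.1519], [0.0003, -0.2959, 0.9552, -141.9389], [0.0, 0.0, 0.0, 1.0]]}
18.700000000000003
```

View pics/scene0.png

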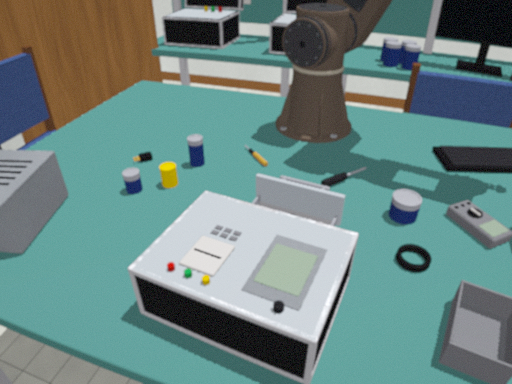

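View pics/top0.png

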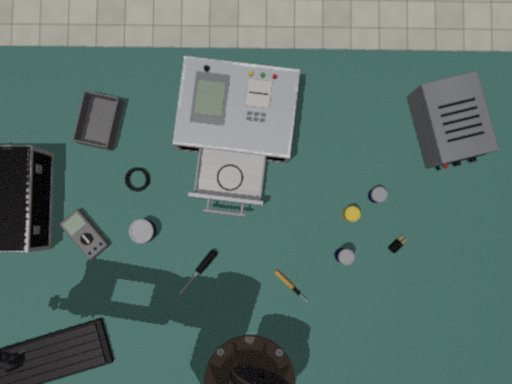

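View pics/wrist0.png

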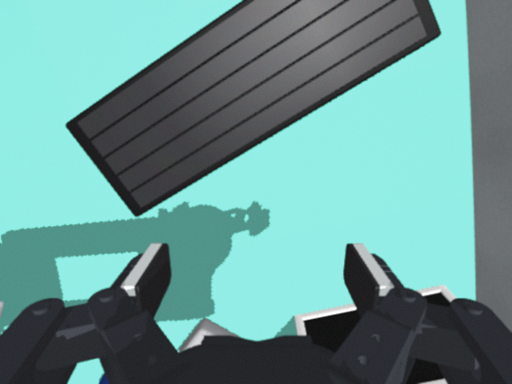

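Candidates for the small can in the top view are (379,195), (346,257), the wide one at (142,231), and the yellow look-alike at (352,214). In the scene view these are (132,181), (196,150), (405,206) and yellow (169,176). The one at scene (132,181) / top (379,195) looks short and narrow. I'll check it in a close crop and measure.

Run:
```python
from h import *
t=cv2.imread('pics/top0.png');s=cv2.imread('pics/scene0.png')
a=cv2.resize(s[120:220,100:240],None,fx=4,fy=4,interpolation=2);b=cv2.resize(t[135:225,170:300],None,fx=4,fy=4,interpolation=2)
cv2.imwrite('pics/c1.png',a);cv2.imwrite('pics/c2.png',b)
pt=cams.camera_params('top');ps=cams.camera_params('scene')
def tri(u,v):
    o1,d1=ray(pt,u);o2,d2=ray(ps,v)
    k=np.linalg.lstsq(np.c_[d1,-d2],o2-o1,rcond=None)[0]
    p,q=o1+k[0]*d1,o2+k[1]*d2; return (p+q)/2,np.linalg.norm(p-q)
for u,v in [((379,195),(131,174)),((346,257),(195,140))]: print(tri(u,v))
# cap masks (grey low sat bright)
hsv=cv2.cvtColor(t,cv2.COLOR_BGR2HSV)
m=((hsv[...,1]<70)&(hsv[...,2]>90)).astype(np.uint8)
n,l,st,c=cv2.connectedComponentsWithStats(m)
for i in range(1,n):
    if 60<st[i,4]<1200: print(st[i],c[i],onz(pt,c[i],60),onz(pt,c[i],90))
```

```text
(array([ 575.7431009 , -391.21245386,   50.92499653]), np.float64(0.8905865754306458))
(array([ 388.69216001, -284.32146349,   80.94204834]), np.float64(1.5050541978882024))
[ 71  90  28  53 136] [ 80.07352941 112.13235294] [820.29995379 524.07844144  60.        ] [813.38008396 512.72859491  90.        ]
[  85   98   33   49 1010] [100.75148515 120.54356436] [794.92320112 460.10496706  60.        ] [788.53606428 450.0981127   90.        ]
[  0 186  38  68 338] [ 25.01775148 227.43195266] [466.9589929  679.91636792  60.        ] [467.45679346 665.29502303  90.        ]
[371 186  17  18 222] [379.38288288 194.23873874] [ 577.76143738 -390.41483843   60.        ] [ 575.93316737 -382.56677      90.        ]
[ 60 209  46  51 998] [ 81.50400802 233.35170341] [450.84008418 508.76611119  60.        ] [451.67626824 497.73771569  90.        ]
[127 218  26  26 522] [140.05555556 230.80076628] [460.24592516 332.35688663  60.        ] [460.88465283 325.0318418   90.        ]
[338 249  18  17 235] [346.35744681 257.06808511] [ 387.29139591 -290.08732313   60.        ] [ 389.46165463 -284.34542557   90.        ]
```

View pics/c1.png

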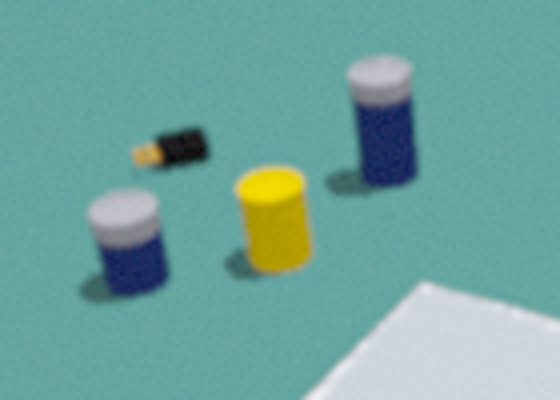

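View pics/c2.png

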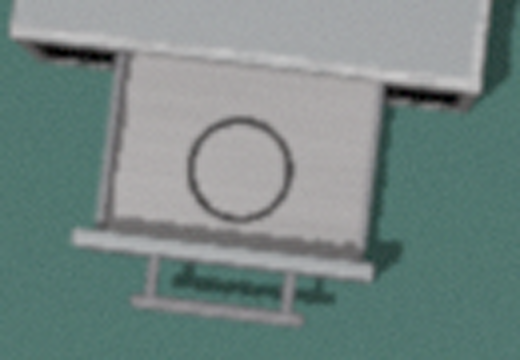

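The crop confirms it. The left can at scene (132,181) is short (cap height triangulates to about 50–60 mm) and the right one is tall, so the small can is at about (577,-390). Next I measure the drawer.

Run:
```python
from h import *
t=cv2.imread('pics/top0.png');pt=cams.camera_params('top')
f=lambda x,y:(170+(x+.5)/4-.5,135+(y+.5)/4-.5)
g=cv2.cvtColor(t,cv2.COLOR_BGR2GRAY)
# dark ring pixels in drawer floor
m=np.zeros_like(g);cv2.circle(m,(230,177),17,1,-1);ys,xs=np.where((m>0)&(g<110))
P=np.array([xs,ys],np.float32).T;(c,ax,an)=cv2.fitEllipse(P);print('ring',c,ax,len(P),onz(pt,c,36), onz(pt,c,33))
h1,h2=onz(pt,f(134,302),90),onz(pt,f(300,321),90);print('handle',h1,h2,(h1+h2)/2,np.linalg.norm(h1-h2))
for n,a,b,z in[('front',(74,230),(374,265),105),('face',(12,38),(478,93),125),('handle',(134,302),(300,321),90)]:
    A,B=onz(pt,f(*a),z),onz(pt,f(*b),z);d=B-A;print(n,A[:2],B[:2],np.degrees(np.arctan2(d[1],d[0]))+90)
p=onz(pt,(174.5,146),125);q=onz(pt,(290,158),125);print(p,q)
# small can by can cap; yellow
hsv=cv2.cvtColor(t,cv2.COLOR_BGR2HSV);m=cv2.inRange(hsv,(20,120,90),(35,255,255));n,l,st,c=cv2.connectedComponentsWithStats(m)
for i in range(1,n):
    if st[i,4]>80:print('yellow',onz(pt,c[i],60))
s=monitor.get_state();print(R_of(s['tool_rot']).round(3))
```

```text
ring (229.4296875, 177.0331573486328) (24.636995315551758, 24.73053550720215) 89 [627.88141892  66.28756301  36.        ] [628.16470495  66.45863633  33.        ]
handle [523.73018224 139.79570412  90.        ] [510.86895145  16.83095989  90.        ] [517.29956684  78.31333201  90.        ] 123.63551099871412
front [575.74335665 182.94175689] [552.19205095 -37.30720786] -6.1034674718625865
face [713.86756611 227.55336062] [ 677.02857336 -111.4003869 ] -6.202812075429733
handle [523.73018224 139.79570412] [510.86895145  16.83095989] -5.9710173408172125
[708.43130659 221.99850465 125.        ] [ 676.68903619 -113.94425593  125.        ]
yellow [ 519.00509028 -304.17785494   60.        ]
[[ 0.238  0.971 -0.   ]
 [ 0.971 -0.238 -0.001]
 [-0.001 -0.    -1.   ]]
```

Emit:
arm_command:
  rows:
    - [-0.04,0.04,0,-1,1]
    - [-0.08,0.08,0,-2,1]
    - [-0.125,0.125,0,-3,1]
    - [-0.17,0.17,0,-4,1]
    - [-0.215,0.215,0,-5,1]
    - [-0.26,0.26,0,-6,1]
    - [-0.305,0.305,0,-7,1]
    - [-0.35,0.35,0,-8,1]
    - [-0.39,0.39,0,-8,1]
    - [-0.42,0.427,0,-8,1]

```text
clock: 1.4
position: [470.2, 118.9, 231.3]
tool_rot: [0.0, 0.742, 0.67, -0.0]
force: [-0.4, 1.4, 0.3]
width: 85.4
```

Emit:
arm_command:
  rows:
    - [-0.05,0.016,0,0,1]
    - [-0.1,0.032,0,0,1]
    - [-0.15,0.048,0,0,1]
    - [-0.2,0.064,0,0,1]
    - [-0.255,0.081,0,0,1]
    - [-0.31,0.1,0,0,1]
    - [-0.365,0.117,0,0,1]
    - [-0.415,0.133,0.01,0,1]
    - [-0.46,0.147,0.02,0,1]
    - [-0.495,0.158,0.03,0,1]

```text
clock: 2.65
position: [576.7, -391.7, 201.0]
tool_rot: [0.0, 0.743, 0.67, -0.0]
force: [0.6, 0.7, -0.2]
width: 85.0
```

Run:
```python
from h import *
s=monitor.get_state();print(s['clock'],s['position'],s['joints'].round(3))
im=grab('wrist','w1.png');p=cams.camera_params('wrist')
hsv=cv2.cvtColor(im,cv2.COLOR_BGR2HSV)
m=cv2.inRange(hsv,(0,0,90),(180,60,255));n,l,st,c=cv2.connectedComponentsWithStats(m)
for i in range(1,n):
    if st[i,4]>400:print(st[i],c[i],onz(p,c[i],60,s))
```

```text
2.65 [ 576.72257397 -391.68820355  200.9636784 ] [-6.400e-01  5.740e-01  1.508e+00 -1.000e-03  1.059e+00 -2.107e+00]
[ 237  153   47   49 1765] [260.00623229 176.96430595] [ 576.09795008 -389.40793722   60.        ]
[468 221  44  80 953] [488.50577125 250.71878279] [ 682.30220347 -153.85653822   60.        ]
[   0  243  162   75 2882] [ 90.5166551  280.26821652] [ 673.92483519 -587.13403332   60.        ]
[353 243  41  53 639] [374.56181534 269.41627543] [ 691.76847391 -276.21153819   60.        ]
[ 154  294   41   59 1051] [172.64129401 325.6755471 ] [ 742.95477281 -508.0012599    60.        ]
[ 67 358  43  26 781] [ 88.368758   372.80665813] [ 804.63049368 -627.13270032   60.        ]
```

View pics/w1.png

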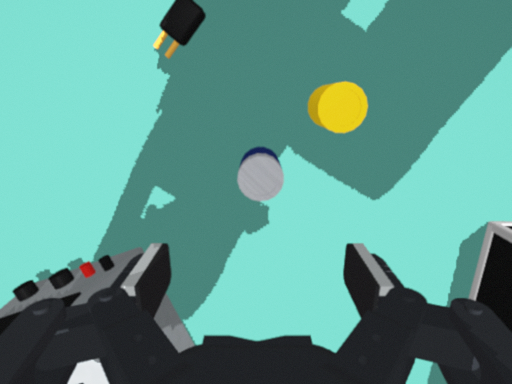

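The wrist view shows the small can's steel cap at (260,177) between the fingers, with the yellow one at (340,107) clear of them. Both views agree on (576,-389.5). I'll descend and grip.

Emit:
arm_command:
  rows:
    - [0.001,0,0.03,0,1]
    - [0.002,-0.001,0.07,0,1]
    - [0.002,-0.001,0.105,0,1]
    - [0.002,-0.001,0.135,0,1]
    - [0.002,-0.001,0.16,0,1]
    - [0.002,-0.001,0.175,0,1]
    - [0.002,-0.001,0.184,0,1]
    - [0.002,-0.001,0.184,0,1]
  newtons: 40

```text
clock: 3.7
position: [575.8, -393.4, 15.3]
tool_rot: [0.0, 0.743, 0.669, -0.001]
force: [-0.1, 0.1, -0.3]
width: 85.3
```

Emit:
arm_command:
  rows:
    - [0,0,0,0,-1]
    - [0,0,0,0,-1]
    - [0,0,0,0,-1]
    - [0,0,0,0,-1]
    - [0,0,0,0,-1]
    - [0,0,0,0,-1]
    - [0,0,0,0,-1]
    - [0,0,0,0,-1]
  newtons: 40

```text
clock: 4.7
position: [576.2, -393.6, 16.3]
tool_rot: [0.001, 0.743, 0.669, -0.001]
force: [-0.6, 2.6, 6.0]
width: 45.2
```

Emit:
arm_command:
  rows:
    - [0,0,-0.01,0,-1]
    - [0,0,-0.03,0,-1]
    - [0,0,-0.06,0,-1]
    - [0,0,-0.1,0,-1]
    - [0,0,-0.14,0,-1]
    - [0,0,-0.17,0,-1]
    - [0,0,-0.184,0,-1]
    - [0,0,-0.184,0,-1]

```text
clock: 5.7
position: [576.5, -393.4, 201.5]
tool_rot: [0.002, 0.743, 0.669, -0.001]
force: [-0.4, 0.7, -2.5]
width: 45.0
```

Run:
```python
from h import *
s=monitor.get_state();print(s['clock'],s['position'],s['width'],s['force'])
im=grab('wrist','w2.png');R=R_of(s['tool_rot']);print(R.round(4));print(R.T@(np.array([628,66.4,200])-s['position']))
```

```text
5.7 [ 576.54140657 -393.38490599  201.48520703] 45.02446194814289 [-0.37023878  0.71932    -2.5311394 ]
[[ 0.104   0.9946  0.0013]
 [ 0.9946 -0.104  -0.0033]
 [-0.0032  0.0017 -1.    ]]
[4.62645623e+02 3.37336148e+00 2.07649962e-02]
```

View pics/w2.png

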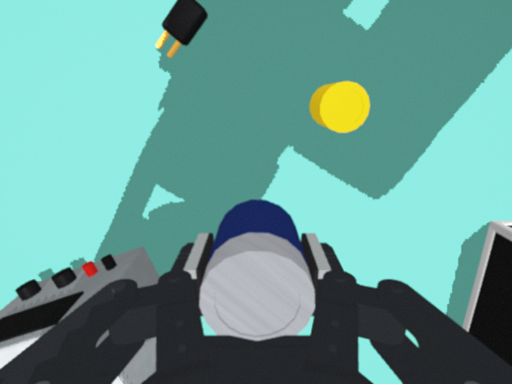

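Emit:
arm_command:
  rows:
    - [0.03,0.004,0,0,-1]
    - [0.075,0.01,0,0,-1]
    - [0.125,0.02,0,0,-1]
    - [0.175,0.03,0,0,-1]
    - [0.225,0.04,0,0,-1]
    - [0.275,0.05,0,0,-1]
    - [0.325,0.06,0,0,-1]
    - [0.375,0.07,0,0,-1]
    - [0.42,0.075,0,0,-1]
    - [0.45,0.08,0,0,-1]

```text
clock: 7.0
position: [701.7, 48.5, 197.1]
tool_rot: [-0.0, 0.743, 0.67, -0.002]
force: [0.1, -0.1, -3.2]
width: 45.6
```

Emit:
arm_command:
  rows:
    - [0.005,0,0,0,-1]
    - [0.005,0,0,0,-1]
    - [0.005,0,0,0,-1]

```text
clock: 7.38
position: [701.8, 52.3, 196.5]
tool_rot: [-0.0, 0.743, 0.669, -0.002]
force: [0.6, -0.7, -2.3]
width: 45.2
```

Run:
```python
from h import *
s=monitor.get_state();print(s['clock'],s['position'],s['width'],s['force'])
im=grab('wrist','w3.png');p=cams.camera_params('wrist')
print('cap', R_of(s['tool_rot']).T@(onz(p,(257,287),s['position'][2]+44,s)-s['position']))
```

```text
7.375 [701.77985743  52.33859684 196.52040323] 45.18052746839804 [ 0.5502951  -0.70913906 -2.26851412]
cap [ -0.69525772  -6.0564213  -43.97594104]
```

View pics/w3.png

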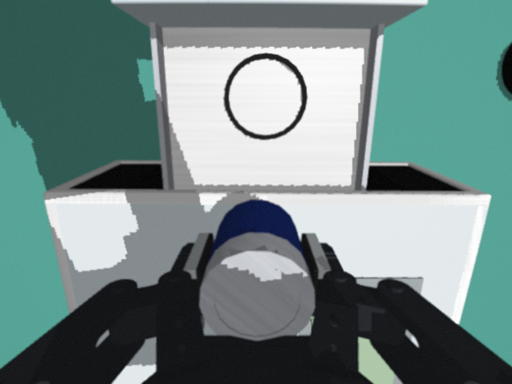

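Run:
```python
from h import *
s=monitor.get_state();p=cams.camera_params('wrist');im=cv2.imread('pics/w3.png')
g=cv2.cvtColor(im,cv2.COLOR_BGR2GRAY);m=(g<80).astype(np.uint8);n,l,st,c=cv2.connectedComponentsWithStats(m)
for i in range(1,n):
    if 215<st[i,0]<235 and st[i,2]>70 and st[i,1]<70 and st[i,3]<110:
        ys,xs=np.where(l==i);e=cv2.fitEllipse(np.array([xs,ys],np.float32).T);print(st[i],e)
        q=onz(p,e[0],35,s);print(q);R=R_of(s['tool_rot']);print(R.T@(q-s['position']))
a,b=onz(p,(152,26),50,s),onz(p,(384,26),50,s);print(a,b)
a,b=onz(p,(52,198),125,s),onz(p,(486,198),125,s);d=b-a;print(a,b,np.degrees(np.arctan2(d[1],d[0])))
```

```text
[225  54  82  85 959] ((264.99505615234375, 96.27410888671875), (78.07433319091797, 81.56298065185547), 4.747141361236572)
[626.21754961  66.95079831  35.        ]
[  7.1488276  -76.26889177 162.00897345]
[557.23027033 -25.7791696   50.        ] [578.16195072 175.5317863   50.        ]
[ 682.96260042 -103.96793185  125.        ] [717.01381065 225.46604542 125.        ] 84.09870587068829
```

Emit:
arm_command:
  rows:
    - [0.003,-0.03,0,0,-1]
    - [0.007,-0.06,0,0,-1]
    - [0.007,-0.073,0.01,0,-1]
    - [0.007,-0.073,0.04,0,-1]
    - [0.007,-0.073,0.08,0,-1]
    - [0.007,-0.073,0.11,0,-1]
    - [0.007,-0.073,0.13,0,-1]
    - [0.007,-0.073,0.14,0,-1]
    - [0.007,-0.073,0.146,0,-1]
    - [0.007,-0.073,0.146,0,-1]

```text
clock: 8.68
position: [629.8, 66.5, 51.4]
tool_rot: [-0.0, 0.743, 0.669, -0.002]
force: [0.7, -0.8, -3.1]
width: 45.4
```

Run:
```python
from h import *
s=monitor.get_state();print(s['clock'],s['position'],s['width'],s['force'])
im=grab('wrist','w4.png')
t=grab('top','t4.png');cv2.imwrite('pics/t4c.png',cv2.resize(t[125:235,160:310],None,fx=4,fy=4,interpolation=2))
```

```text
8.675 [629.80955465  66.4875804   51.37023848] 45.43076788961556 [ 0.70587158 -0.80670227 -3.0660481 ]
```

View pics/w4.png

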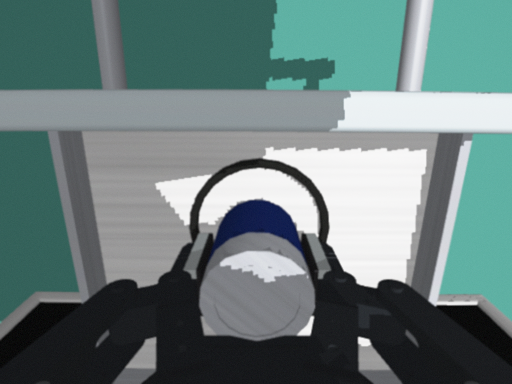

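View pics/t4c.png

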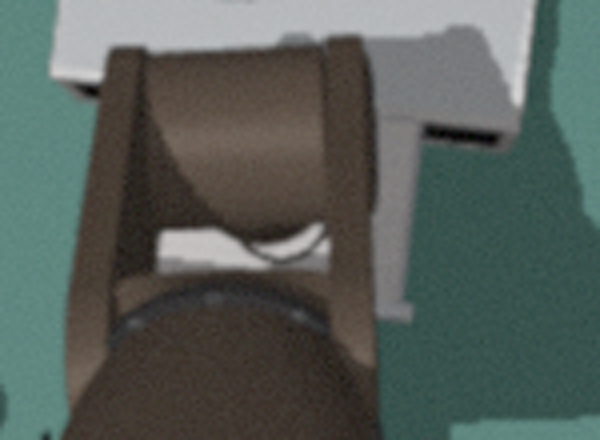

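Run:
```python
from h import *
s=monitor.get_state();p=cams.camera_params('wrist');R=R_of(s['tool_rot'])
for uv,z in[((260,159),36),((260,168),36),((257,200),35),((192,222),36),((328,222),36)]:print(uv,R.T@(onz(p,uv,z,s)-s['position']))
```

```text
(260, 159) [  0.92838379 -43.65587433  15.87246353]
(260, 168) [  0.94386071 -38.72686134  15.86148578]
(257, 200) [ -0.67097071 -20.11502275  16.82407502]
(192, 222) [-37.84173385  -7.11851023  15.88487071]
(328, 222) [39.8952892  -7.20343    15.69757383]
```

Emit:
arm_command:
  rows:
    - [0.001,-0.003,0.001,0,-1]
    - [0.001,-0.003,0.002,0,-1]
    - [0.001,-0.003,0.003,0,-1]
    - [0.001,-0.003,0.004,0,-1]
    - [0.001,-0.003,0.004,0,-1]

```text
clock: 9.4
position: [627.1, 67.8, 47.6]
tool_rot: [-0.0, 0.743, 0.669, -0.002]
force: [0.5, -0.5, -2.2]
width: 44.9
```

Emit:
arm_command:
  rows:
    - [0,0,0.001,0,-1]
    - [0,0,0.001,0,-1]
    - [0,0,0.002,0,-1]
    - [0,0,0.002,0,-1]

```text
clock: 9.9
position: [627.6, 67.8, 46.3]
tool_rot: [0.0, 0.743, 0.669, -0.001]
force: [-0.9, -1.5, 6.2]
width: 45.1
```

Contact is felt (+6 N upward), so I'll release.

Emit:
arm_command:
  rows:
    - [0,0,0,0,0.2]
    - [0,0,0,0,0.5]
    - [0,0,0,0,1]
    - [0,0,0,0,1]
    - [0,0,0,0,1]
    - [0,0,0,0,1]

```text
clock: 10.65
position: [627.6, 67.8, 46.3]
tool_rot: [0.0, 0.743, 0.669, -0.001]
force: [0.3, 0.2, 0.5]
width: 85.1
```

Emit:
arm_command:
  rows:
    - [0,0,-0.01,0,1]
    - [0,0,-0.03,0,1]
    - [0,0,-0.06,0,1]
    - [0,0,-0.1,0,1]
    - [0,0,-0.13,0,1]
    - [0,0,-0.15,0,1]
    - [0,0,-0.15,0,1]

```text
clock: 11.52
position: [629.0, 68.2, 199.3]
tool_rot: [0.002, 0.743, 0.669, 0.0]
force: [-1.4, -0.5, -0.7]
width: 85.1
```

Run:
```python
from h import *
s=monitor.get_state();print(s['clock'],s['position'],s['width'],s['force'])
im=grab('wrist','w5.png')
```

```text
11.525 [628.96739768  68.20393388 199.25117696] 85.09908063383564 [-1.4326404  -0.52928891 -0.74466212]
```

View pics/w5.png

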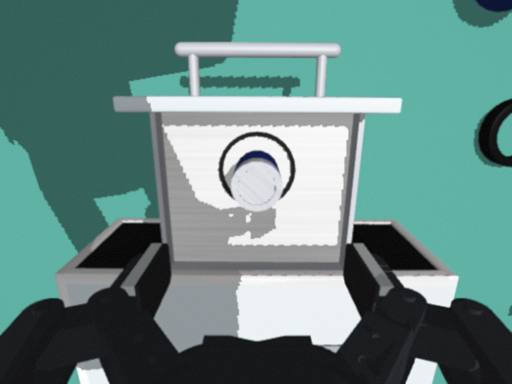

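The can stands in the ring: its cap is at (257,186), the ring centre near (257,169), and the handle at (257,48).

Run:
```python
from h import *
s=monitor.get_state();p=cams.camera_params('wrist');R=R_of(s['tool_rot'])
for n,uv,z in[('cap',(257,186),90),('ring',(257,168.5),35),('handle',(258,49),87)]:
    q=onz(p,uv,z,s);print(n,q,R.T@(q-s['position']))
print(R.round(3))
```

```text
cap [626.80195468  67.4662092   90.        ] [ -0.62508021  -1.43266913 107.73653842]
ring [624.08150768  67.66494542  35.        ] [ -0.6004589   -4.20288421 162.73440774]
handle [517.67815321  79.60470728  87.        ] [   0.1255549  -111.22934388  110.64754194]
[[ 0.104  0.995  0.001]
 [ 0.995 -0.104 -0.002]
 [-0.002  0.001 -1.   ]]
```

Emit:
arm_command:
  rows:
    - [0,-0.03,0,0,-1]
    - [0,-0.07,0,0,-1]
    - [0,-0.11,0,0,-1]
    - [0,-0.14,0,0,-1]
    - [0,-0.155,0,0,-1]
    - [0,-0.155,0.01,0,-1]
    - [0,-0.155,0.04,0,-1]
    - [0,-0.155,0.08,0,-1]
    - [0,-0.155,0.11,0,-1]
    - [0,-0.155,0.125,0,-1]

```text
clock: 12.82
position: [474.3, 83.8, 70.5]
tool_rot: [0.0, 0.743, 0.669, -0.001]
force: [-0.5, -0.3, 1.3]
width: 0.3
```

Emit:
arm_command:
  rows:
    - [0,0.004,0,0,-1]
    - [0,0.008,0,0,-1]
    - [0,0.012,0,0,-1]
    - [0,0.016,0,0,-1]
    - [0,0.02,0,0,-1]
    - [0,0.024,0,0,-1]

```text
clock: 13.58
position: [498.5, 81.2, 70.6]
tool_rot: [0.001, 0.743, 0.669, -0.001]
force: [0.0, 0.3, 0.8]
width: -0.3
```

Run:
```python
from h import *
s=monitor.get_state();print(s['clock'],s['position'],s['width'],s['force'])
im=grab('wrist','w6.png')
```

```text
13.575 [498.52038337  81.23114632  70.60987236] -0.3140518288592867 [0.01825442 0.29340365 0.76650901]
```

View pics/w6.png

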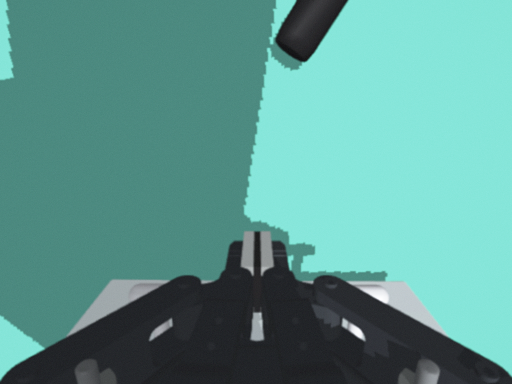

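The shut fingers are at the middle of the handle, just short of touching it. I'll push slowly.

Emit:
arm_command:
  rows:
    - [0,0.002,0,0,-1]
    - [0,0.004,0,0,-1]
    - [0,0.007,0,0,-1]
    - [0,0.011,0,0,-1]
    - [0,0.016,0,0,-1]
    - [0,0.022,0,0,-1]
    - [0,0.028,0,0,-1]
    - [0,0.033,0,0,-1]
    - [0,0.037,0,0,-1]
    - [0,0.04,0,0,-1]

```text
clock: 14.88
position: [539.1, 77.0, 70.6]
tool_rot: [0.001, 0.743, 0.669, -0.001]
force: [-3.8, -1.1, -0.5]
width: -0.1
```

Run:
```python
from h import *
t=grab('top','t7.png');cv2.imwrite('pics/t7c.png',cv2.resize(t[125:235,160:310],None,fx=4,fy=4,interpolation=2))
t=grab('scene','s7.png')
```

```text
(no output)
```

View pics/t7c.png

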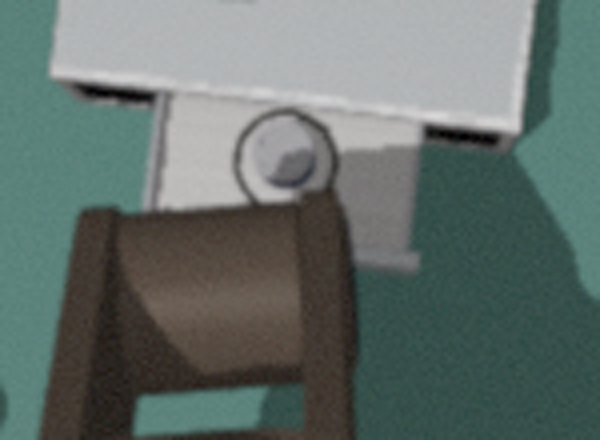

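View pics/s7.png

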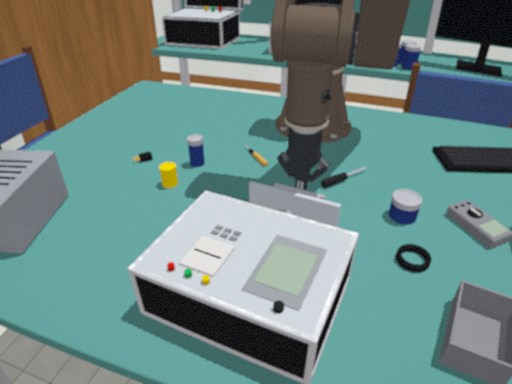

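The drawer is sliding and the can is still standing in the ring, at crop (287,158). The push continues.

Emit:
arm_command:
  rows:
    - [0,0.003,0,0,-1]
    - [0,0.008,0,0,-1]
    - [0,0.014,0,0,-1]
    - [0,0.021,0,0,-1]
    - [0,0.028,0,0,-1]
    - [0,0.036,0,0,-1]
    - [0,0.044,0,0,-1]
    - [0,0.051,0,0,-1]
    - [0,0.057,0,0,-1]
    - [0,0.061,0,0,-1]

```text
clock: 16.23
position: [600.5, 70.7, 70.6]
tool_rot: [0.001, 0.743, 0.669, -0.001]
force: [-3.0, -1.4, 0.8]
width: 0.0
```

Emit:
arm_command:
  rows:
    - [0,0.003,0,0,-1]
    - [0,0.006,0,0,-1]
    - [0,0.01,0,0,-1]
    - [0,0.014,0,0,-1]
    - [0,0.018,0,0,-1]
    - [0,0.021,0,0,-1]
    - [0,0.024,0,0,-1]
    - [0,0.026,0,0,-1]

```text
clock: 17.23
position: [626.5, 68.0, 70.6]
tool_rot: [0.001, 0.743, 0.669, -0.001]
force: [-1.9, -1.7, 0.6]
width: -0.0
```

Emit:
arm_command:
  rows:
    - [0,0.001,0,0,-1]
    - [0,0.002,0,0,-1]
    - [0,0.003,0,0,-1]
    - [0,0.004,0,0,-1]

```text
clock: 17.73
position: [630.5, 67.6, 70.6]
tool_rot: [0.001, 0.743, 0.669, -0.001]
force: [-2.2, -1.9, -0.0]
width: -0.1
```

Emit:
arm_command:
  rows:
    - [0,0.001,0,0,-1]
    - [0,0.002,0,0,-1]
    - [0,0.003,0,0,-1]

```text
clock: 18.1
position: [633.6, 67.2, 70.6]
tool_rot: [0.001, 0.743, 0.669, -0.001]
force: [-3.0, -0.7, -0.2]
width: 0.1
```

Emit:
arm_command:
  rows:
    - [0,0.001,0,0,-1]
    - [0,0.002,0,0,-1]
    - [0,0.003,0,0,-1]

```text
clock: 18.48
position: [633.9, 67.1, 70.4]
tool_rot: [-0.001, 0.743, 0.669, -0.002]
force: [-21.2, 1.3, 13.7]
width: 0.1
```

Emit:
arm_command:
  rows:
    - [0,0.001,0,0,-1]
    - [0,0.002,0,0,-1]

```text
clock: 18.73
position: [633.9, 67.2, 70.2]
tool_rot: [-0.002, 0.743, 0.669, -0.004]
force: [-17.5, 1.8, 11.7]
width: 0.1
```

The drawer has reached its stop: the force jumped to 20 N at the expected position. I'll back off, rise and check.

Emit:
arm_command:
  rows:
    - [0,-0.005,0,0,-1]
    - [0,-0.02,0,0,-1]
    - [0,-0.05,0,0,-1]
    - [0,-0.08,-0.02,0,-1]
    - [0,-0.1,-0.06,0,-1]
    - [0,-0.1,-0.1,0,-1]
    - [0,-0.1,-0.13,0,-1]
    - [0,-0.1,-0.13,0,-1]

```text
clock: 19.73
position: [536.5, 78.1, 203.4]
tool_rot: [-0.001, 0.743, 0.669, -0.002]
force: [-0.6, -0.1, -0.2]
width: -0.1
```

Run:
```python
from h import *
s=monitor.get_state();print(s['clock'],s['position'],s['width'],s['force'])
im=grab('wrist','w8.png');t=grab('top','t8.png');cv2.imwrite('pics/t8c.png',cv2.resize(t[125:235,160:310],None,fx=4,fy=4,interpolation=2))
```

```text
19.725 [536.45917042  78.07156227 203.38066964] -0.06748879329258278 [-0.56082691 -0.098308   -0.17121891]
```

View pics/w8.png

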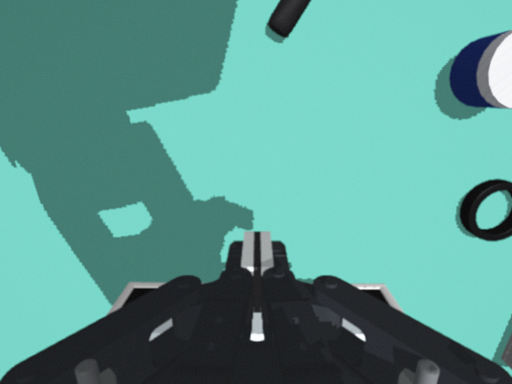

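View pics/t8c.png

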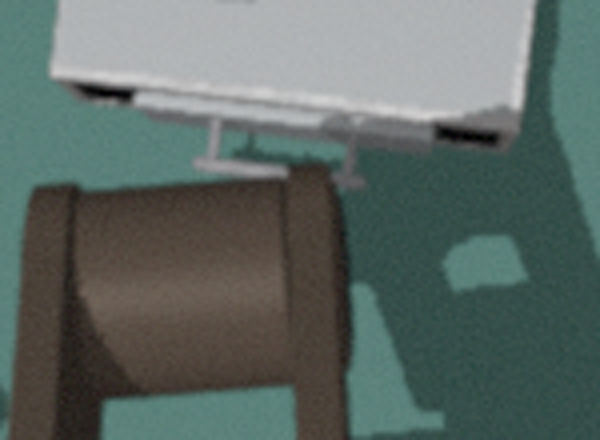

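The top view shows the front panel against the tester's face, with the handle's ends at crop (197,163) and (362,183). I'll put a number on it and hand the job in.

Run:
```python
from h import *
p=cams.camera_params('top');f=lambda x,y:(160+(x+.5)/4-.5,125+(y+.5)/4-.5)
h=(onz(p,f(197,163),90)+onz(p,f(362,183),90))/2
a,b=onz(p,f(52,78),125),onz(p,f(518,148),125)
a,b=np.array([682.96,-103.97]),np.array([717.01,225.47])
d=(b-a)/np.linalg.norm(b-a);v=h[:2]-a;print(h,'handle to face',d[0]*v[1]-d[1]*v[0],'travel',np.linalg.norm(h[:2]-[517.3,78.3]))
s=monitor.get_state();print(s['joint_velocities'].round(3),s['force'])
ticket.finish_job()
```

```text
[650.1213978   63.36031634  90.        ] handle to face 49.867743411704765 travel 133.65896101770633
[-0.     0.022  0.007 -0.001  0.002 -0.002] [ 0.57859003 -0.02246752 -0.03137254]
the job is handed in; nothing more can be done
```

I stood the small sample can in the drawer's ring, pushed the drawer shut against its stop and handed the job in at about 20 s of the 51 s allowed.

- **Can:** after release, the wrist view showed it upright about 3 mm from the ring's centre, with the drawer still about 130 mm open. It was still standing about a third of the way through the push.
- **Drawer:** the push force rose from about 3 N to about 20 N at the expected position. The handle then measured 50 mm from the tester's face; fully shut is 48 mm.
- **Other objects:** the yellow look-alike and the other two cans were not touched. The gripper had backed clear before I handed in.
- **Not checked:** with the drawer shut, no camera can see the can, so its final stance follows from the slow push and the ring's 13 mm of play.
- **Disagreement:** while the can was held, the offset from the tool centre came out at –3 to –6 mm from the cap and about +3 mm from its bottom edge. The view after release settled that.

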